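Hang the stamp back in the revolving rack

ROBOT

A 6-joint arm with a two-finger parallel gripper is mounted at the origin on the work surface. World frame = base frame: x ahead of the robot, y to its left, z up, the work surface at z = 0. Lengths are in m, angles in rad, forces in N, time in s.
With the tool pointing down it reaches from about 0.25 to 0.775 m from the base axis. Payload 4 kg.
Tool frame: the origin (TCP) lies midway between the tips of the shut fingers; the grasp point (between the pads) lies behind it (pinch_z is the z of the grasp point in the tool frame, in m); z points along the fingers, y is the line along which they close (so a half turn about z gives the same grasp; the last joint's range is limited). The gripper opens to 94 mm and grips with 3 to 60 N. Pads are 16 mm wide; open, the fingers measure 119 mm over their backs; the gripper's body (75 mm by 177 mm) begins 78 mm behind the grasp point.
Start: joints at [1.013, 0.087, 1.371, -0, 1.684, -0.103], TCP at [0.242, 0.494, 0.206] pointing down, gripper open.
Joint ranges: [-3.1, 3.1], [-0.76, 2.03], [0.27, 2.55], [-1.08, 4.22], [0.17, 2.65], [-2.57, 2.57]. Speed limits (rad/s): [2.79, 2.79, 3.14, 3.14, 3.14, 3.14].

INTERFACE

Orientations are given as a rotation vector (axis times angle).
In Python, from plant import * gives the robot as it stands. The module is installed in compiled form; this text tells all that it offers.
- The arm moves only by the tool apply_moves, never from a script. Its argument "targets" is a list of rows, each an object with "slide": the shift along the tool's x, y, z in mm, a list of three; "yaw": the turn about the tool's z in rad; "fingers": the opening, from 0 (shut) to 1 (fully open). In form: [{"slide": [x, y, z], "yaw": yaw, "fingers": fingers}, ...]. A call has exactly 10 rows; each row is the pose to reach, as a shift and turn from the pose commanded when the call began, along the tool's axes at that moment; what a row does not reach only later rows make up. A row lasts 1/12 s, in which the tool goes at most 41.7 mm and 7.16 degrees, less where a joint would pass 70% of its speed; a pose out of reach is approached as far as the arm can. A call with a gripper value outside its range is refused whole. The fingers move at their own pace and stop on an object; the grip force is fixed at half the most. Time passes only in rows, so rows that repeat a pose let the fingers close, or fill a call up. It gives the time, the measured TCP pose, the force, the opening and the grip force at its end, in the units of the state.
- get_state(): the state, without advancing time (a new reading comes with each control period).
- read_camera(name): name is "scene" or "side" or "wrist"; returns (picture, depth): 400x640x3 uint8, red, green, blue; 400x640 float32, m along the optical axis (not along the pixel's ray), 0 where there is no reading.
- calibration(name): a dict with "K" (3x3 intrinsics, pixels), "xyz" and "rotation" of the camera in the world. Camera axes: x right, y down, z forward; pixel columns grow to the right and rows downward; lengths in m; the calibration is good to about 2 mm. A picture is of the moment at which its call begins: read the wrist's pose just before it. calibration takes no time and is no camera call; for the wrist camera it gives the pose at the moment of the call.
- hand_in(): hands the job in; it is judged then, once.
The state is a dict: "time_s": time; "joints": joint angles; "qvel": joint speeds; "joint_efforts": joint torques, N m; "ee_pos": TCP position; "tool_rot": TCP orientation; "force": force on the tool from outside, world axes, zero at the start; "torque": the same for the moment, N m; "width": opening from 0.0 (shut) to 1.0 (fully open); "gripper_force": force on a finger pad.
Only numpy, scipy, OpenCV 4.12 (cv2) and the standard library are available. Lean on these libraries where they do the work, as an engineer would, in place of code of your own. Each camera call takes 0.05 s, during which the arm holds its last target. There are 200 camera calls.

TASK

A hand stamp has been left lying on the open folder. Turn the revolving stamp rack until its empty fork faces the robot, then hang the stamp in that fork by its knob, hanging straight and free like the others. Go gently, for the wire forks bend easily; leave the other stamps hanging in the rack and do not shift the other things on the desk.

Things in the scene. Friction and masses are not known exactly. Their poses are not given: they have to be found in the camera images.
- stamp_knob (a point): The loose hand stamp lying on its side on the desk: centre of its round wooden knob, a ball 30 mm in diameter. Behind the ball a neck 10 mm in diameter (straight from 15 to 39 mm from the ball's centre), a flare, a mount. x axis: along the handle from knob to printing face; y: across the handle, along the mount's long side. Lying, the handle is level and the ball's centre 15 mm above the desk.
- stamp_face (a point): Centre of the printing face of that stamp, 70 mm from the knob's centre, at the end of its rectangular mount (46 x 30 mm, 20 mm deep). Mass 65 to 105 g, mostly in the mount: pinched lightly (3 to 5 N) by the ball, closing across the handle, and lifted, it swings down to within about 10 degrees of upright, less far the firmer the grip; gripped firmly (25 N and more) it stays as it lay. Stood down leaning less than 35 degrees and let go, it rights itself. Axes as stamp_knob.
- rack_axis (a point): Revolving stamp rack of steel wire: point on its vertical axis, at fork height, 120 mm above the desk. Six spokes 60 degrees apart each end in an outward-open fork; five hold stamps. It turns without end both ways against light friction (about 0.5 N at a fork) and stays where left. The frame turns with it: x points from the empty fork to the axis. Hub 28 mm, finial 18 mm across, top at 148 mm.
- empty_fork (a point): The empty fork: where the knob's centre of a well-hung stamp sits, 77 mm from the axis, 15.5 mm above the centre of the wire there. Two tines of 5 mm wire, 13 mm clear between them, run from the closed end (wire centre 64 mm from the axis) outwards, dipping 3 mm to a shallow seat. x points to the axis, y across the fork. Clear room to the next stamp on either side about 45 mm, so it can be pushed sideways.
- fork_mouth (a point): Middle of that fork's open mouth, 93 mm from the axis, level with the tine tips, which bend up and apart: 8 mm above the seat wire, 27 mm between wire centres. To come in, the neck passes between the tips with the knob 8 to 20 mm higher than seated; further in it meets the closed end (knob 71.5 mm from the axis); then the knob is lowered onto the tines. Axes as empty_fork.
- rack_front (a point): A point fixed to the rack's foot on the side that faces the robot (77 mm towards -x from the rack's axis): where empty_fork lies when the empty fork faces the robot squarely. It does not turn with the rack. The foot is round, 140 mm across, 12 mm high, fixed to the desk; the column is 12 mm in diameter.
- hung1_knob (a point): Knob centre of a loose stamp hanging in the fork 60 degrees anticlockwise (seen from above) from the empty one; same 30 mm knob, 10 mm neck and 70 mm from knob centre to printing face, round mount 40 mm in diameter. Knob centre about 136 mm above the desk while it hangs.
- hung2_knob (a point): Knob centre of a loose stamp hanging in the fork 120 degrees anticlockwise (seen from above) from the empty one; same 30 mm knob, 10 mm neck and 70 mm from knob centre to printing face, mount 46 x 28 mm. Knob centre about 136 mm above the desk while it hangs.
- hung3_knob (a point): Knob centre of a loose stamp hanging in the fork 180 degrees anticlockwise (seen from above) from the empty one; same 30 mm knob, 10 mm neck and 70 mm from knob centre to printing face, round mount 40 mm in diameter. Knob centre about 136 mm above the desk while it hangs.
- hung4_knob (a point): Knob centre of a loose stamp hanging in the fork 240 degrees anticlockwise (seen from above) from the empty one; same 30 mm knob, 10 mm neck and 70 mm from knob centre to printing face, mount 40 x 22 mm. Knob centre about 136 mm above the desk while it hangs.
- hung5_knob (a point): Knob centre of a loose stamp hanging in the fork 300 degrees anticlockwise (seen from above) from the empty one; same 30 mm knob, 10 mm neck and 70 mm from knob centre to printing face, mount 50 x 26 mm. Knob centre about 136 mm above the desk while it hangs.
- ink_pad: Bystander: closed flat ink pad tin, 77 x 117 x 19 mm. Origin at the centre of its underside.
- phone: Bystander: black phone lying flat, 76 x 160 x 9 mm. Origin at the centre of its underside.
- calculator: Bystander: grey desk calculator, 145 x 100 x 20 mm. Origin at the centre of its underside.
- stapler: Bystander: black stapler, 150 x 36 mm, 56 mm high. Origin at the centre of its underside.
- mug: Bystander: white mug, 78 mm across, 92 mm high, handle to its +y. Origin at the centre of its underside.
- self_inker: Bystander: black self-inking stamp standing on its foot, 30 x 52 mm, 81 mm high. Origin at the centre of its underside.
- tape_dispenser: Bystander: black tape dispenser, 150 x 55 mm, 79 mm high. Origin at the centre of its underside.
Mind the look-alikes: they are no part of the job. Leave any blue look-alike of the part that bears stamp_knob alone.

How it is judged:
On the way:
1. the rack has been turned so that the empty fork faces the robot, the stamp not yet in it (horizontal distance between empty_fork and rack_front below 0.032 m and distance between stamp_knob and empty_fork above 0.03 m), for 0.2 s.
At the end, for the whole second after the job is handed in: The stamp hangs in the fork that was empty: knob centre within 8 mm of its seat, handle within 0.2 rad of upright, carried by the rack, at rest; the fork is within 32 mm (about 25 degrees) of the side facing the robot; the other five stamps hang in the rack with their knobs higher than 125 mm (horizontal distance between empty_fork and rack_front below 0.032 m and distance between stamp_knob and empty_fork below 0.008 m and angle between the x axis of stamp_knob and the z axis of empty_fork, either way round below 0.2 rad and contact force between stamp and carousel above 0.2 N and linear speed of stamp below 0.03 m/s and height (world z) of each of hung1_knob, hung2_knob, hung3_knob, hung4_knob, hung5_knob above 0.125 m); the robot touches nothing.
It fails at once if another stamp fell out of the rack (height (world z) of any of hung1_knob, hung2_knob, hung3_knob, hung4_knob, hung5_knob below 0.09 m).
It fails at once if the wire forks were pressed with more than 25 N (contact force between any of the arm, the fingers, stamp and carousel above 25 N).
It fails at once if another thing on the desk was shifted by more than 30 mm (distance of any of ink_pad, phone, calculator, stapler, mug, self_inker, tape_dispenser from where it was at the start of the episode above 0.03 m).
It also fails if it takes over 67 s, if anything falls off the work surface, if the arm or the gripper's body presses on something with over 40 N, if the wrist force passes 120 N, or if a joint passes its speed limit or range.

## Working session

There is one attempt and no reset: what is moved stays moved. The work goes in short steps, Python scripts to look and compute and a tool call to move; the robot and the scene stay as the last step left them, time stands still between calls to the robot, and variables do not carry over. Pictures are saved under pics/ and viewed, at most 10 in all, crops included, and the job is handed in when it is done.

Besides the shell and the picture viewer there is one more tool, called after "Emit:" as name(argument=value, ...) on one line, values as JSON. apply_moves: Moves the arm, as the interface text tells. Its arguments: {"type":"object","properties":{"targets":{"type":"array","items":{"type":"object","properties":{"slide":{"type":"array","items":{"type":"number"}},"yaw":{"type":"number"},"fingers":{"type":"number"}}}}},"required":["targets"]}

```bash
mkdir -p pics; cat > h.py <<'E'
from plant import *
import numpy as np, cv2
from scipy.spatial.transform import Rotation as R
def cal(n):
    c=calibration(n); r=np.array(c["rotation"],float)
    r=r if r.shape==(3,3) else R.from_rotvec(r).as_matrix()
    return np.array(c["K"]),np.array(c["xyz"]),r
def cloud(d,c):
    K,t,r=c
    v,u=np.mgrid[0:d.shape[0],0:d.shape[1]]
    p=np.stack([(u-K[0,2])/K[0,0]*d,(v-K[1,2])/K[1,1]*d,d],-1)
    return p@r.T+t
def plane(u,v,z,c):
    K,t,r=c
    q=r@np.array([(u-K[0,2])/K[0,0],(v-K[1,2])/K[1,1],1]); return t+q*(z-t[2])/q[2]
def proj(p,c):
    K,t,r=c; q=K@(r.T@(np.array(p)-t)); return q[:2]/q[2]
def save(n,im): cv2.imwrite('pics/'+n+'.png',im[:,:,::-1])
E
python3 - <<'E'
from h import *
s=get_state();print(s)
for n in("scene","side"):
    c=cal(n);im,d=read_camera(n);save(n,im);np.savez(n,im=im,d=d,K=c[0],t=c[1],r=c[2]);print(n,c)
E
```

```text
{'time_s': 0.0, 'joints': array([ 1.01291301e+00,  8.79561854e-02,  1.37222586e+00, -2.80279429e-05,
        1.68361574e+00, -1.03123559e-01]), 'qvel': array([ 5.18185601e-04,  1.19611507e-03,  9.59865862e-04, -9.62329829e-05,
       -1.26231694e-03, -1.89373967e-03]), 'joint_efforts': array([ 1.28239490e-04, -3.40174592e+01, -3.02433372e+01,  7.17142364e-02,
        3.29215906e-02, -1.77108714e-04]), 'ee_pos': array([0.24131845, 0.49362206, 0.20431795]), 'tool_rot': array([-0.70804449, -3.06005495,  0.00328982]), 'force': array([-0.84652155,  0.01558538, -0.05397969]), 'torque': array([-0.10013141, -0.03980832, -0.0025927 ]), 'gripper_force': 0.0, 'width': 0.9997726871777323}
scene (array([[488.11762313,   0.        , 317.6194423 ],
       [  0.        , 488.11762313, 199.57194481],
       [  0.        ,   0.        ,   1.        ]]), array([1.61674402, 0.11383503, 1.03185569]), array([[-1.21319660e-01,  6.51023360e-01, -7.49299756e-01],
       [ 9.92613390e-01,  7.92309519e-02, -9.18755387e-02],
       [-4.45389028e-04, -7.54911280e-01, -6.55826777e-01]]))
side (array([[395.08959437,   0.        , 318.5276716 ],
       [  0.        , 395.08959437, 202.63148909],
       [  0.        ,   0.        ,   1.        ]]), array([ 0.41216443, -0.8182368 ,  1.06079574]), array([[ 0.97001793, -0.1935453 ,  0.14698786],
       [-0.24277744, -0.74393466,  0.62259163],
       [-0.01115032, -0.63961038, -0.76861839]]))
```

View pics/scene.png

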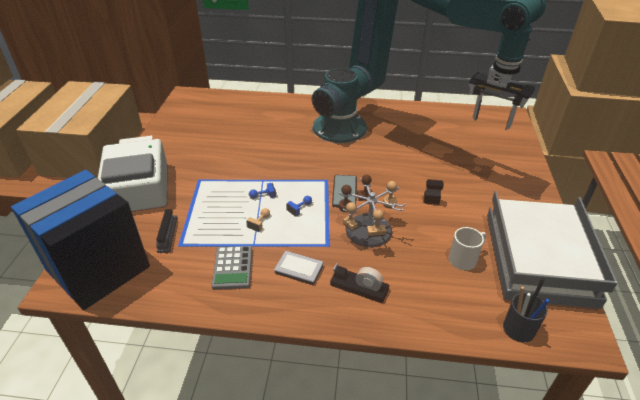

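View pics/side.png

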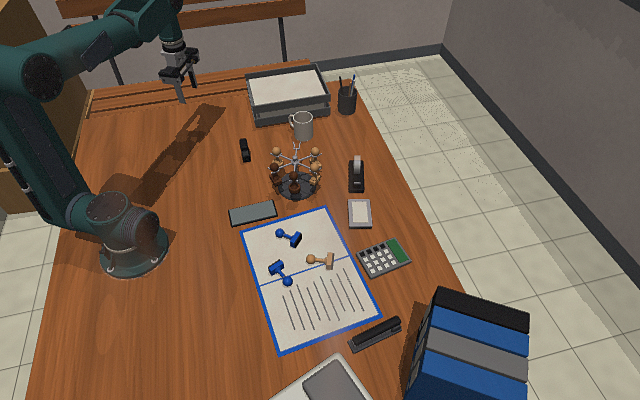

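The wooden stamp lies on the folder: scene (265,212) knob, (253,225) mount; side (312,259) knob, (331,260) mount. There are two blue look-alikes beside it. The rack is near scene (372,205) / side (296,165).

```bash
python3 - <<'E'
from h import *
S={n:np.load(n+'.npz') for n in("scene","side")}
C={n:(S[n]['K'],S[n]['t'],S[n]['r']) for n in S}
for n,k,m in(("scene",(265,212),(253,225)),("side",(312,259),(331,260))):
    print(n,plane(*k,.015,C[n]),plane(*m,.02,C[n]))
a=S['scene']['im'][165:255,320:430];b=S['side']['im'][130:215,245:345]
A=cv2.resize(a,(660,540),interpolation=cv2.INTER_CUBIC)
save('rackA',A); save('rackB',cv2.resize(b,(700,595),interpolation=cv2.INTER_CUBIC))
for n in S:
    P=cloud(S[n]['d'],C[n]);m=(P[...,2]>.1)&(P[...,2]<.16)&(P[...,0]>.3)&(S[n]['d']>0)&(P[...,0]<.8)&(abs(P[...,1]-.1)<.25)
    v,u=np.where(m);print(n,P[m].mean(0),P[m].min(0),P[m].max(0),u.min(),u.max(),v.min(),v.max())
    m2=m&(P[...,2]>.142);print(P[m2].round(3)[:60].tolist())
E
```

```text
scene [ 0.53263139 -0.18272946  0.015     ] [ 0.5987305  -0.20519137  0.02      ]
side [ 0.53788483 -0.18510255  0.015     ] [ 0.5927138  -0.20607864  0.02      ]
scene [0.56596829 0.13166228 0.1325464 ] [0.47491657 0.04447884 0.1001902 ] [0.65554371 0.23176935 0.15437332] 339 405 175 225
[[0.484, 0.112, 0.15], [0.48, 0.115, 0.147], [0.486, 0.117, 0.152], [0.486, 0.12, 0.152], [0.481, 0.123, 0.149], [0.483, 0.109, 0.145], [0.49, 0.112, 0.151], [0.488, 0.115, 0.15], [0.487, 0.118, 0.149], [0.486, 0.121, 0.148], [0.49, 0.123, 0.152], [0.487, 0.126, 0.15], [0.49, 0.109, 0.147], [0.492, 0.112, 0.149], [0.493, 0.115, 0.15], [0.495, 0.118, 0.151], [0.493, 0.121, 0.15], [0.494, 0.124, 0.152], [0.488, 0.127, 0.147], [0.483, 0.13, 0.143], [0.492, 0.109, 0.145], [0.493, 0.112, 0.146], [0.498, 0.115, 0.15], [0.497, 0.118, 0.149], [0.495, 0.121, 0.148], [0.493, 0.124, 0.147], [0.493, 0.127, 0.148], [0.49, 0.13, 0.145], [0.494, 0.11, 0.143], [0.498, 0.113, 0.146], [0.499, 0.115, 0.147], [0.497, 0.118, 0.146], [0.501, 0.121, 0.15], [0.491, 0.124, 0.142], [0.499, 0.11, 0.143], [0.499, 0.113, 0.143]
[... 1328 characters left out ...]
515, 0.187, 0.145], [0.623, 0.159, 0.145], [0.626, 0.154, 0.149], [0.629, 0.152, 0.151], [0.633, 0.154, 0.148], [0.636, 0.154, 0.147], [0.64, 0.153, 0.146], [0.643, 0.154, 0.145], [0.494, 0.189, 0.144], [0.497, 0.189, 0.144], [0.501, 0.187, 0.145], [0.503, 0.18, 0.15], [0.507, 0.183, 0.147], [0.511, 0.187, 0.142], [0.514, 0.186, 0.142], [0.619, 0.157, 0.143], [0.623, 0.156, 0.144], [0.625, 0.15, 0.148], [0.628, 0.15, 0.147], [0.632, 0.152, 0.145], [0.634, 0.146, 0.149], [0.639, 0.151, 0.144], [0.642, 0.149, 0.146], [0.493, 0.18, 0.148], [0.5, 0.181, 0.145], [0.503, 0.181, 0.144], [0.507, 0.183, 0.142], [0.51, 0.178, 0.146], [0.618, 0.153, 0.143], [0.622, 0.153, 0.142], [0.623, 0.145, 0.149]]
```

View pics/rackA.png

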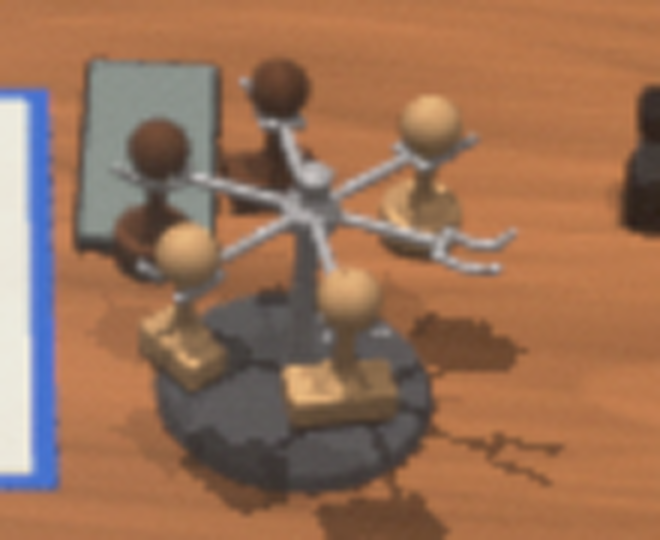

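View pics/rackB.png

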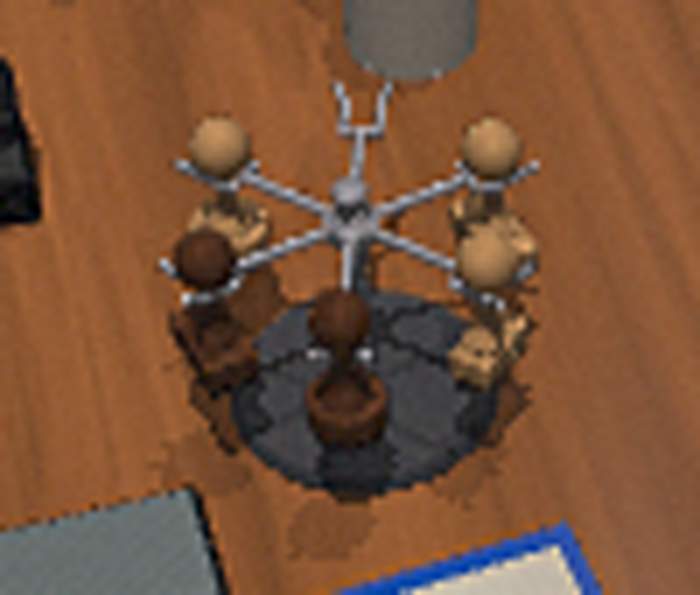

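The empty fork points to the robot's left (+y): scene crop (470,245), side crop (365,105). The five knobs are clear in both crops, so I'll fit a circle through them.

```bash
python3 - <<'E'
from h import *
from scipy.optimize import least_squares
kn={"side":[(220,145),(490,147),(487,255),(340,318),(205,258)],"scene":[(430,125),(350,296),(187,250),(158,148),(280,88)]}
S={n:np.load(n+'.npz') for n in kn}
for n in kn:
    sc,o=(7,(245,130)) if n=="side" else (6,(320,165))
    c=(S[n]['K'],S[n]['t'],S[n]['r'])
    p=np.array([plane(u/sc-.5+.5/sc+o[0],v/sc-.5+.5/sc+o[1],.136,c)[:2] for u,v in kn[n]])
    # order starting from fork, +60.. : side list order: left-back(-x), right-back(+x), right-front, front, left-front
    k=np.array([1,5,4,3,2])*np.pi/3
    f=lambda q:(q[:2]+.077*np.stack([np.cos(q[2]+k),np.sin(q[2]+k)],1)-p).ravel()
    r=least_squares(f,[.56,.125,1.4]);print(n,p.round(4).tolist(),r.x,np.abs(r.fun).max())
    P=cloud(S[n]['d'],c);im=S[n]['im'].astype(int)
    m=(im[...,0]-im[...,2]>50)&(im[...,0]>110)&(P[...,2]>.006)&(P[...,2]<.06)&(P[...,0]>.45)&(P[...,0]<.66)&(abs(P[...,1]+.19)<.09)
    print(m.sum(),P[m].min(0),P[m].max(0))
E
```

```text
side [[0.5046, 0.1941], [0.6322, 0.159], [0.6132, 0.0871], [0.5377, 0.0644], [0.484, 0.1189]] [0.55827737 0.13959421 1.31206831] 0.0017748088775812743
151 [ 0.52002026 -0.22437942  0.01431408] [ 0.59769329 -0.17754341  0.03307938]
scene [[0.5054, 0.1923], [0.6323, 0.1575], [0.61, 0.0823], [0.5386, 0.0634], [0.4855, 0.1192]] [0.55853942 0.13778504 1.29645759] 0.0022759805378610443
127 [ 0.5298887  -0.22476367  0.01500793] [ 0.60620298 -0.17102992  0.03686607]
```

```bash
cat >> h.py <<'E'
def go(*ws):
    s=get_state(); r=R.from_rotvec(s["tool_rot"]).as_matrix()
    print("pos",s["ee_pos"].round(4),"ydir",np.degrees(np.arctan2(r[1,1],r[0,1])).round(1),"xdir",np.degrees(np.arctan2(r[1,0],r[0,0])).round(1),"zaxis",r[:,2].round(3),"w",s["width"])
    for w in ws: print(np.round(w,4),"->",(r.T@(np.array(w)-s["ee_pos"])*1000).round(1))
E
python3 - <<'E'
from h import *
import plant
print([n for n in dir(plant) if n[0]!='_'], getattr(plant,'pinch_z',None))
go((.610,.200,.206))
E
```

```text
['PlanningError', 'calibration', 'get_state', 'hand_in', 'pinch_z', 'read_camera'] -0.0188
pos [0.2414 0.4937 0.2044] ydir 63.9 xdir 153.9 zaxis [-0.001 -0.002 -1.   ] w 1.0004483389072454
[0.61  0.2   0.206] -> [-460.2 -101.9   -1.4]
```

Emit:
apply_moves(targets=[{"slide":[-40,-9,0],"yaw":-0.03,"fingers":0},{"slide":[-80,-18,0],"yaw":-0.06,"fingers":0},{"slide":[-120,-27,0],"yaw":-0.1,"fingers":0},{"slide":[-160,-35,0],"yaw":-0.1,"fingers":0},{"slide":[-200,-44,0],"yaw":-0.1,"fingers":0},{"slide":[-240,-53,0],"yaw":-0.1,"fingers":0},{"slide":[-280,-62,0],"yaw":-0.1,"fingers":0},{"slide":[-320,-71,0],"yaw":-0.1,"fingers":0},{"slide":[-360,-80,0],"yaw":-0.1,"fingers":0},{"slide":[-400,-89,0],"yaw":-0.1,"fingers":0}])

```text
time_s: 0.93
ee_pos: [0.5629, 0.2368, 0.2048]
tool_rot: [-0.555, -3.091, 0.0]
force: [0.1, -0.2, 0.0]
width: 0.33
gripper_force: 0.0
```

```bash
python3 - <<'E'
from h import *
a=[.5584,.1387]
c=lambda t,z=.105,r=.082:(a[0]+r*np.cos(np.radians(t)),a[1]+r*np.sin(np.radians(t)),z)
go(c(50,.204),c(50),*[c(t) for t in range(56,166,6)])
E
```

```text
pos [0.5629 0.2368 0.2048] ydir 69.7 xdir 159.7 zaxis [-0.001 -0.    -1.   ] w 0.3295591385946901
[0.6111 0.2015 0.204 ] -> [-57.5 -16.3   0.8]
[0.6111 0.2015 0.105 ] -> [-57.6 -16.2  99.8]
[0.6043 0.2067 0.105 ] -> [-49.3 -13.8  99.8]
[0.5969 0.2111 0.105 ] -> [-40.9 -12.2  99.8]
[0.5891 0.2147 0.105 ] -> [-32.3 -11.5  99.8]
[0.581  0.2175 0.105 ] -> [-23.8 -11.7  99.8]
[0.5726 0.2195 0.105 ] -> [-15.2 -12.8  99.8]
[0.5641 0.2205 0.105 ] -> [ -6.9 -14.8  99.8]
[0.5555 0.2207 0.105 ] -> [  1.2 -17.6  99.9]
[0.547  0.2199 0.105 ] -> [  9.  -21.3  99.9]
[0.5386 0.2183 0.105 ] -> [ 16.3 -25.8  99.9]
[0.5304 0.2158 0.105 ] -> [ 23.1 -31.   99.9]
[0.5225 0.2124 0.105 ] -> [ 29.4 -36.9  99.9]
[0.5149 0.2082 0.105 ] -> [ 35.  -43.4  99.9]
[0.5079 0.2033 0.105 ] -> [ 39.8 -50.4  99.9]
[0.5014 0.1977 0.105 ] -> [ 43.9 -58.   99.9]
[0.4956 0.1914 0.105 ] -> [ 47.3 -65.9  99.9]
[0.4904 0.1846 0.105 ] -> [ 49.7 -74.1  99.9]
[0.486  0.1772 0.105 ] -> [ 51.3 -82.5  99.9]
[0.4824 0.1694 0.105 ] -> [ 52.  -91.1  99.9]
[0.4796 0.1613 0.105 ] -> [ 51.8 -99.7  99.9]
```

Emit:
apply_moves(targets=[{"slide":[-29,-8,0],"yaw":0,"fingers":0},{"slide":[-57,-16,0],"yaw":0,"fingers":0},{"slide":[-57,-16,0],"yaw":0,"fingers":0},{"slide":[-57,-16,0],"yaw":0,"fingers":0},{"slide":[-57,-16,20],"yaw":0,"fingers":0},{"slide":[-57,-16,50],"yaw":0,"fingers":0},{"slide":[-57,-16,80],"yaw":0,"fingers":0},{"slide":[-57,-16,100],"yaw":0,"fingers":0},{"slide":[-57,-16,100],"yaw":0,"fingers":0},{"slide":[-49,-14,100],"yaw":0,"fingers":0}])

```text
time_s: 1.77
ee_pos: [0.6018, 0.2084, 0.1042]
tool_rot: [-0.554, -3.09, 0.002]
force: [0.1, 0.4, 0.1]
width: 0.002
gripper_force: 0.4
```

Emit:
apply_moves(targets=[{"slide":[8,2,0],"yaw":0,"fingers":0},{"slide":[17,2,0],"yaw":0,"fingers":0},{"slide":[25,2,0],"yaw":0,"fingers":0},{"slide":[34,1,0],"yaw":0,"fingers":0},{"slide":[42,-1,0],"yaw":0,"fingers":0},{"slide":[50,-4,0],"yaw":0,"fingers":0},{"slide":[58,-7,0],"yaw":0,"fingers":0},{"slide":[65,-12,0],"yaw":0,"fingers":0},{"slide":[72,-17,0],"yaw":0,"fingers":0},{"slide":[78,-23,0],"yaw":0,"fingers":0}])

```text
time_s: 2.6
ee_pos: [0.5208, 0.2136, 0.1054]
tool_rot: [-0.554, -3.092, -0.0]
force: [0.4, -0.3, 0.5]
width: 0.007
gripper_force: 0.2
```

```bash
python3 - <<'E'
from h import *
a=[.5584,.1387]
c=lambda t,z=.105,r=.082:(a[0]+r*np.cos(np.radians(t)),a[1]+r*np.sin(np.radians(t)),z)
im,d=read_camera("side");save('p1',cv2.resize(im[110:230,225:385],(640,480),interpolation=cv2.INTER_CUBIC))
go(*[c(t) for t in range(120,166,6)]);print(get_state()["force"])
E
```

```text
pos [0.5196 0.2129 0.1054] ydir 69.7 xdir 159.7 zaxis [-0.002 -0.001 -1.   ] w 0.002112235166333202
[0.5174 0.2097 0.105 ] -> [ 0.9 -3.8  0.4]
[0.5102 0.205  0.105 ] -> [  6.  -10.7   0.4]
[0.5035 0.1996 0.105 ] -> [ 10.4 -18.    0.4]
[0.4975 0.1936 0.105 ] -> [ 14.  -25.8   0.5]
[0.4921 0.1869 0.105 ] -> [ 16.8 -34.    0.5]
[0.4874 0.1797 0.105 ] -> [ 18.6 -42.3   0.5]
[0.4835 0.1721 0.105 ] -> [ 19.6 -50.9   0.5]
[0.4804 0.164  0.105 ] -> [ 19.7 -59.4   0.5]
[-2.38533564 -0.82316188 -0.67175388]
```

View pics/p1.png

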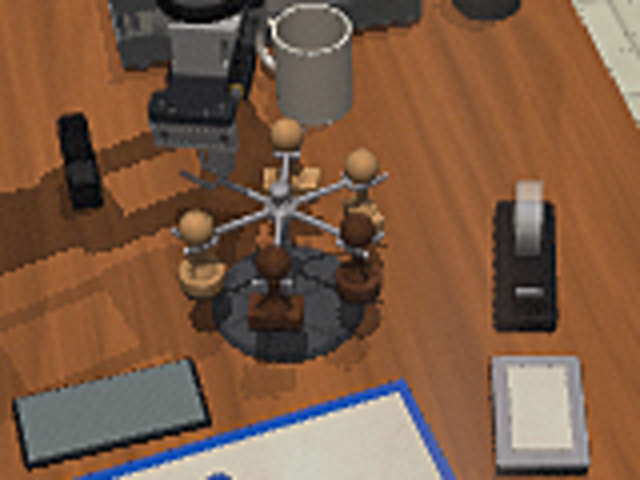

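The rack has turned about 60°, with the fork now at left-back, crop (200,185), and all stamps still hanging. I'll carry on along the arc.

Emit:
apply_moves(targets=[{"slide":[1,-4,0],"yaw":0,"fingers":0},{"slide":[6,-11,0],"yaw":0,"fingers":0},{"slide":[10,-18,0],"yaw":0,"fingers":0},{"slide":[14,-26,0],"yaw":0,"fingers":0},{"slide":[17,-34,0],"yaw":0,"fingers":0},{"slide":[19,-42,0],"yaw":0,"fingers":0},{"slide":[20,-49,0],"yaw":0,"fingers":0},{"slide":[20,-53,0],"yaw":0,"fingers":0},{"slide":[20,-55,0],"yaw":0,"fingers":0},{"slide":[20,-55,0],"yaw":0,"fingers":0}])

```text
time_s: 3.48
ee_pos: [0.4838, 0.1687, 0.1055]
tool_rot: [-0.555, -3.092, -0.0]
force: [-0.2, 0.1, 0.4]
width: 0.003
gripper_force: 0.0
```

```bash
cat > rack.py <<'E'
from h import *
from scipy.optimize import least_squares
def rack():
    "fork angle (deg) from ball-height points of the known axis"
    out=[]
    for n in("scene","side"):
        c=cal(n);im,d=read_camera(n);P=cloud(d,c);i=im.astype(int)
        q=P[...,:2]-[.5584,.1387];r=np.hypot(q[...,0],q[...,1])
        m=(d>0)&(P[...,2]>.135)&(P[...,2]<.156)&(r>.06)&(r<.096)&(i[...,0]-i[...,2]>25)
        t=np.arctan2(q[...,1],q[...,0])[m]
        out.append((np.degrees(np.angle(np.exp(6j*t).mean())/6).round(1)%60,m.sum(),
           np.histogram(np.degrees(t)%360,np.arange(-0,361,20))[0].tolist()))
    print(out)
E
python3 - <<'E'
from rack import *
rack();go()
E
```

```text
[(np.float64(55.7), np.int64(356), [16, 0, 76, 2, 0, 68, 2, 0, 1, 0, 0, 26, 41, 0, 27, 40, 0, 57]), (np.float64(55.3), np.int64(255), [1, 0, 38, 10, 0, 26, 25, 0, 0, 0, 0, 35, 22, 0, 49, 5, 0, 44])]
pos [0.484  0.1692 0.1054] ydir 69.7 xdir 159.7 zaxis [-0.  0. -1.] w 0.00368784219160407
```

```bash
python3 - <<'E'
from h import *
go((.535,-.184,.20))
E
```

```text
pos [0.484  0.1692 0.1054] ydir 69.7 xdir 159.7 zaxis [-0.  0. -1.] w 0.00368784219160407
[ 0.535 -0.184  0.2  ] -> [-170.5 -313.4  -94.6]
```

Emit:
apply_moves(targets=[{"slide":[-3,10,0],"yaw":0,"fingers":0},{"slide":[-3,10,-40],"yaw":0,"fingers":0},{"slide":[-3,10,-80],"yaw":0,"fingers":0},{"slide":[-3,10,-105],"yaw":0,"fingers":0},{"slide":[-20,-25,-105],"yaw":0,"fingers":0},{"slide":[-38,-60,-105],"yaw":0,"fingers":0},{"slide":[-56,-95,-105],"yaw":0,"fingers":0},{"slide":[-74,-130,-105],"yaw":0,"fingers":0},{"slide":[-92,-165,-105],"yaw":0,"fingers":0},{"slide":[-110,-200,-105],"yaw":0,"fingers":0}])

```text
time_s: 4.42
ee_pos: [0.5184, -0.0578, 0.2106]
tool_rot: [0.553, 3.092, 0.001]
force: [0.7, 0.8, -0.2]
width: 0.004
gripper_force: 0.0
```

Emit:
apply_moves(targets=[{"slide":[-18,-35,0],"yaw":0,"fingers":0.55},{"slide":[-36,-70,0],"yaw":0,"fingers":0.55},{"slide":[-52,-100,0],"yaw":0,"fingers":0.55},{"slide":[-60,-113,0],"yaw":0,"fingers":0.55},{"slide":[-60,-113,0],"yaw":0,"fingers":0.55},{"slide":[-60,-113,0],"yaw":0,"fingers":0.55},{"slide":[-60,-113,0],"yaw":0,"fingers":0.55},{"slide":[-60,-113,0],"yaw":0,"fingers":0.55},{"slide":[-60,-113,0],"yaw":0,"fingers":0.55},{"slide":[-60,-113,0],"yaw":0,"fingers":0.55}])

```text
time_s: 5.25
ee_pos: [0.5348, -0.1821, 0.2108]
tool_rot: [0.551, 3.092, 0.0]
force: [-0.3, -0.1, 1.1]
width: 0.548
gripper_force: 0.0
```

```bash
python3 - <<'E'
from h import *
go();c=cal("wrist");im,d=read_camera("wrist");save('w1',im);np.savez('w1',im=im,d=d,K=c[0],t=c[1],r=c[2])
P=cloud(d,c);i=im.astype(int)
m=((i[...,0]-i[...,2]>40)&(i[...,0]>110)&(abs(P[...,0]-.56)<.08)&(abs(P[...,1]+.19)<.06)&(P[...,2]>.004)&(P[...,2]<.06)).astype(np.uint8)
n,l,s,ce=cv2.connectedComponentsWithStats(m);print(s[1:],ce[1:])
E
```

```text
pos [ 0.5348 -0.1821  0.2108] ydir 69.8 xdir 159.8 zaxis [ 0.001  0.    -1.   ] w 0.5483709004257042
[[ 299  172   38   68 1239]] [[317.9669088  210.51977401]]
```

View pics/w1.png

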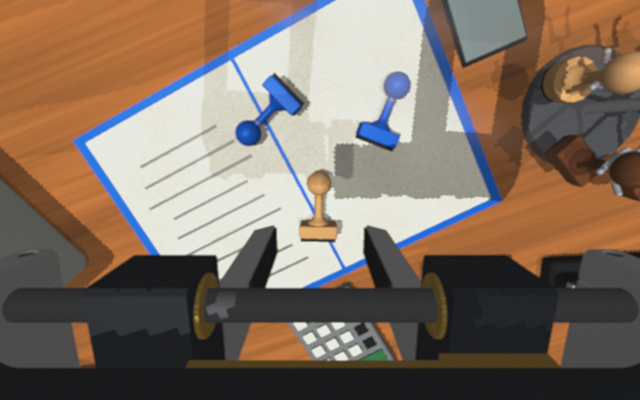

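The wrist view shows the wooden knob at (319,182), the mount at (318,230), and the blue stamps well away.

```bash
python3 - <<'E'
from h import *
S=np.load('w1.npz');c=(S['K'],S['t'],S['r']);
k=plane(319,182,.015,c);m=plane(318.3,230,.015,c);print(k,m,np.linalg.norm(k-m),np.degrees(np.arctan2(*(m-k)[1::-1])))
for y in (16,): print(plane(319,170,.015,c),plane(319,240,.015,c))
go((k[0],k[1],.08),(k[0],k[1],.004))
E
```

```text
[ 0.53144949 -0.18291235  0.015     ] [ 0.58810729 -0.20476815  0.015     ] 0.060727113296482386 -21.09416702334208
[ 0.51782808 -0.1778821   0.015     ] [ 0.60080178 -0.20852347  0.015     ]
pos [ 0.5347 -0.1823  0.2108] ydir 69.8 xdir 159.8 zaxis [ 0.001 -0.    -1.   ] w 0.5528777401207602
[ 0.5314 -0.1829  0.08  ] -> [  2.9  -1.8 130.8]
[ 0.5314 -0.1829  0.004 ] -> [  3.   -1.8 206.8]
```

Emit:
apply_moves(targets=[{"slide":[3,-2,40],"yaw":0.01,"fingers":0.55},{"slide":[3,-2,80],"yaw":0.01,"fingers":0.55},{"slide":[3,-2,120],"yaw":0.01,"fingers":0.55},{"slide":[3,-2,150],"yaw":0.01,"fingers":0.55},{"slide":[3,-2,175],"yaw":0.01,"fingers":0.55},{"slide":[3,-2,195],"yaw":0.01,"fingers":0.5},{"slide":[3,-2,205],"yaw":0.01,"fingers":0.4},{"slide":[3,-2,206],"yaw":0.01,"fingers":0.36},{"slide":[3,-2,206],"yaw":0.01,"fingers":0.33},{"slide":[3,-2,206],"yaw":0.01,"fingers":0.315}])

```text
time_s: 6.13
ee_pos: [0.5324, -0.1846, 0.0063]
tool_rot: [0.569, 3.086, -0.001]
force: [0.0, 0.7, -0.1]
width: 0.321
gripper_force: 0.0
```

Emit:
apply_moves(targets=[{"slide":[0,0,0],"yaw":0,"fingers":0.315},{"slide":[0,0,0],"yaw":0,"fingers":0.315},{"slide":[0,0,0],"yaw":0,"fingers":0.31},{"slide":[0,0,0],"yaw":0,"fingers":0.31},{"slide":[0,0,0],"yaw":0,"fingers":0.31},{"slide":[0,0,0],"yaw":0,"fingers":0.31},{"slide":[0,0,0],"yaw":0,"fingers":0.31},{"slide":[0,0,0],"yaw":0,"fingers":0.31},{"slide":[0,0,0],"yaw":0,"fingers":0.31},{"slide":[0,0,0],"yaw":0,"fingers":0.31}])

```text
time_s: 6.97
ee_pos: [0.5324, -0.1847, 0.0061]
tool_rot: [0.569, 3.086, -0.001]
force: [1.4, 0.1, 6.1]
width: 0.311
gripper_force: 7.6
```

Grip force follows the commanded opening, so a light pinch is possible. I'll ease the fingers to 0.315 and lift.

Emit:
apply_moves(targets=[{"slide":[0,0,0],"yaw":0,"fingers":0.314},{"slide":[0,0,0],"yaw":0,"fingers":0.314},{"slide":[0,0,0],"yaw":0,"fingers":0.314},{"slide":[0,0,-5],"yaw":0,"fingers":0.314},{"slide":[0,0,-12],"yaw":0,"fingers":0.314},{"slide":[0,0,-20],"yaw":0,"fingers":0.314},{"slide":[0,0,-28],"yaw":0,"fingers":0.314},{"slide":[0,0,-36],"yaw":0,"fingers":0.314},{"slide":[0,0,-44],"yaw":0,"fingers":0.314},{"slide":[0,0,-52],"yaw":0,"fingers":0.314}])

```text
time_s: 7.8
ee_pos: [0.5311, -0.1842, 0.0574]
tool_rot: [0.57, 3.089, -0.0]
force: [-0.7, 0.5, -0.5]
width: 0.318
gripper_force: 2.9
```

Emit:
apply_moves(targets=[{"slide":[0,0,-8],"yaw":0,"fingers":0.314},{"slide":[0,0,-15],"yaw":0,"fingers":0.314},{"slide":[0,0,-20],"yaw":0,"fingers":0.314},{"slide":[0,0,-25],"yaw":0,"fingers":0.314},{"slide":[0,0,-30],"yaw":0,"fingers":0.314},{"slide":[0,0,-30],"yaw":0,"fingers":0.314},{"slide":[0,0,-30],"yaw":0,"fingers":0.314},{"slide":[0,0,-30],"yaw":0,"fingers":0.314},{"slide":[0,0,-30],"yaw":0,"fingers":0.314},{"slide":[0,0,-30],"yaw":0,"fingers":0.314}])

```text
time_s: 8.63
ee_pos: [0.5308, -0.184, 0.0859]
tool_rot: [-0.57, -3.089, -0.001]
force: [0.4, 0.0, -0.7]
width: 0.317
gripper_force: 2.9
```

```bash
cat > st.py <<'E'
from h import *
def stamp(cams=("scene","side"),name=None):
    e=get_state()["ee_pos"]
    for n in cams:
        c=cal(n);im,d=read_camera(n);P=cloud(d,c);i=im.astype(int)
        q=P-e
        m=(d>0)&(i[...,0]-i[...,2]>30)&(np.hypot(q[...,0],q[...,1])<.08)&(P[...,2]>.004)&(q[...,2]<.03)
        p=P[m]
        for lo in np.arange(-.08,.03,.01):
            s=(p[:,2]-e[2]>lo)&(p[:,2]-e[2]<=lo+.01)
            if s.sum()>2: print(n,round(lo*1000),s.sum(),(p[s].mean(0)-e).round(4))
        if name:
            u,v=proj(e,c).astype(int);save(name+n,cv2.resize(im[max(v-50,0):v+50,max(u-60,0):u+60],(600,500),interpolation=cv2.INTER_CUBIC))
E
python3 - <<'E'
from st import *
stamp(name='g');go();print(get_state()["gripper_force"])
a=cv2.imread('pics/gscene.png');b=cv2.imread('pics/gside.png')
cv2.imwrite('pics/g.png',cv2.resize(np.hstack([a,b]),(800,333)))
E
```

```text
scene -60 14 [ 0.0152  0.0078 -0.0528]
scene -50 78 [ 0.0106  0.0042 -0.0437]
scene -40 42 [ 0.009   0.0023 -0.0363]
scene -30 8 [ 0.005   0.0014 -0.0256]
scene -20 6 [ 0.0058  0.0016 -0.0144]
scene 0 10 [0.0145 0.0025 0.0053]
scene 10 31 [ 0.012  -0.0008  0.015 ]
scene 20 13 [0.0061 0.0008 0.0222]
side -80 3 [ 0.0328 -0.021  -0.079 ]
side -60 7 [-0.0092 -0.0188 -0.0535]
side -50 59 [-0.0036 -0.0132 -0.0435]
side -40 30 [-0.0016 -0.0061 -0.0363]
pos [ 0.5309 -0.1841  0.0861] ydir 69.1 xdir 159.1 zaxis [-0.001  0.    -1.   ] w 0.3123657077004866
2.9291463643312454
```

View pics/g.png

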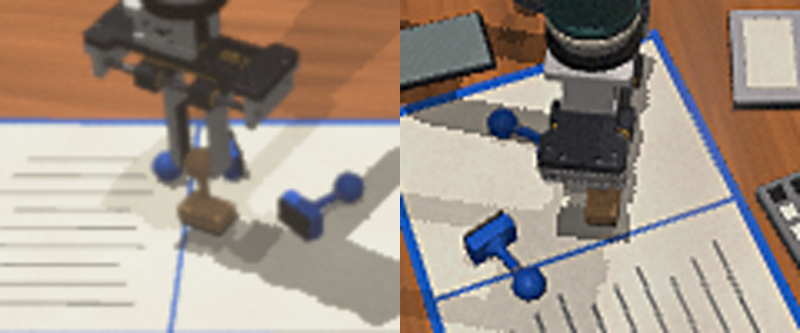

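The stamp hangs nearly upright in the light pinch. I'll firm the grip slightly, lift, and measure the rack with the view clear.

Emit:
apply_moves(targets=[{"slide":[0,0,-10],"yaw":-0.05,"fingers":0.31},{"slide":[0,0,-25],"yaw":-0.1,"fingers":0.308},{"slide":[0,0,-45],"yaw":-0.15,"fingers":0.308},{"slide":[0,0,-65],"yaw":-0.2,"fingers":0.308},{"slide":[0,0,-85],"yaw":-0.25,"fingers":0.308},{"slide":[0,0,-100],"yaw":-0.285,"fingers":0.308},{"slide":[10,0,-105],"yaw":-0.285,"fingers":0.308},{"slide":[25,5,-105],"yaw":-0.285,"fingers":0.308},{"slide":[42,10,-105],"yaw":-0.285,"fingers":0.308},{"slide":[60,15,-105],"yaw":-0.285,"fingers":0.308}])

```text
time_s: 9.57
ee_pos: [0.479, -0.1481, 0.1904]
tool_rot: [-0.127, -3.137, -0.001]
force: [0.3, 0.8, -0.9]
width: 0.309
gripper_force: 10.5
```

```bash
python3 - <<'E'
from rack import *
rack();print(get_state()["gripper_force"])
for t in (175.5,178,180):
    u=np.array([np.cos(np.radians(t)),np.sin(np.radians(t))]);w=np.array([.5584,.1387])+.130*u
    go((*w,.19))
E
```

```text
[(np.float64(55.5), np.int64(355), [17, 0, 78, 1, 0, 70, 3, 0, 0, 0, 0, 23, 39, 0, 24, 41, 0, 59]), (np.float64(52.8), np.int64(150), [1, 0, 36, 12, 0, 0, 0, 0, 0, 0, 0, 0, 0, 0, 49, 6, 0, 46])]
10.456748753786087
pos [ 0.4782 -0.1472  0.1909] ydir 85.4 xdir 175.4 zaxis [-0.002  0.001 -1.   ] w 0.3107210692960421
[0.4288 0.1489 0.19  ] -> [ 72.8 291.3   1.3]
pos [ 0.4782 -0.1472  0.1909] ydir 85.4 xdir 175.4 zaxis [-0.002  0.001 -1.   ] w 0.3107210692960421
[0.4285 0.1432 0.19  ] -> [ 72.7 285.6   1.3]
pos [ 0.4782 -0.1472  0.1909] ydir 85.4 xdir 175.4 zaxis [-0.002  0.001 -1.   ] w 0.3107210692960421
[0.4284 0.1387 0.19  ] -> [ 72.4 281.1   1.3]
```

Emit:
apply_moves(targets=[{"slide":[15,10,0],"yaw":0,"fingers":0.308},{"slide":[32,30,0],"yaw":0,"fingers":0.308},{"slide":[48,58,0],"yaw":0,"fingers":0.308},{"slide":[60,90,0],"yaw":0,"fingers":0.308},{"slide":[68,125,0],"yaw":0,"fingers":0.308},{"slide":[73,160,0],"yaw":0,"fingers":0.308},{"slide":[73,195,0],"yaw":0,"fingers":0.308},{"slide":[73,230,0],"yaw":0,"fingers":0.308},{"slide":[73,260,0],"yaw":0,"fingers":0.308},{"slide":[73,280,0],"yaw":0,"fingers":0.308}])

```text
time_s: 10.5
ee_pos: [0.4298, 0.1386, 0.1909]
tool_rot: [-0.123, -3.139, -0.001]
force: [0.1, -0.0, -1.0]
width: 0.312
gripper_force: 10.5
```

Emit:
apply_moves(targets=[{"slide":[0,8,0],"yaw":0,"fingers":0.308},{"slide":[0,11,5],"yaw":0,"fingers":0.308},{"slide":[0,11,15],"yaw":0,"fingers":0.308},{"slide":[0,11,25],"yaw":0,"fingers":0.308},{"slide":[0,11,35],"yaw":0,"fingers":0.308},{"slide":[0,11,45],"yaw":0,"fingers":0.308},{"slide":[0,11,50],"yaw":0,"fingers":0.308},{"slide":[0,11,50],"yaw":0,"fingers":0.308},{"slide":[0,11,50],"yaw":0,"fingers":0.308},{"slide":[0,11,50],"yaw":0,"fingers":0.308}])

```text
time_s: 11.33
ee_pos: [0.4312, 0.147, 0.142]
tool_rot: [0.126, 3.138, 0.0]
force: [-0.2, 0.5, -1.2]
width: 0.311
gripper_force: 10.5
```

```bash
python3 - <<'E'
from h import *
go();e=get_state()["ee_pos"];out=[]
t=np.radians(175.5);u=np.array([np.cos(t),np.sin(t),0]);v=np.array([-u[1],u[0],0]);A=np.array([.5584,.1387,0])
for n in("scene","side"):
    c=cal(n);im,d=read_camera(n)
    L=[proj(e+[0,0,.011],c),proj(A+.093*u+[0,0,.1285]+.0135*v,c),proj(A+.093*u+[0,0,.1285]-.0135*v,c)]
    x,y=np.mean(L,0).astype(int);a=im[y-32:y+32,x-40:x+40];a=cv2.resize(a,(640,512),interpolation=cv2.INTER_CUBIC)
    for q in L: cv2.circle(a,tuple(((q-[x-40,y-32]+.5)*8).astype(int)),3,(0,255,0),-1)
    out.append(a)
save('m',cv2.resize(np.vstack(out),(480,600+168))[:768]) if 0 else save('m',cv2.resize(np.hstack(out),(800,320)))
E
```

```text
pos [0.4312 0.147  0.142 ] ydir 85.4 xdir 175.4 zaxis [ 0.001  0.    -1.   ] w 0.3113862879340286
```

View pics/m.png

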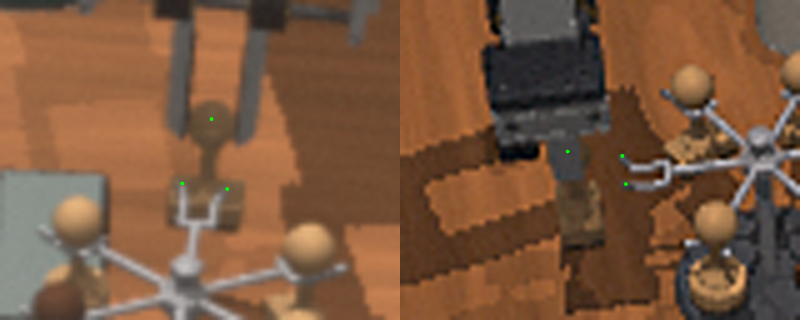

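Left crop (scene): the ball sits on its predicted dot (212,120), and the tine tips match theirs (182,183) and (227,188). The alignment is good, so I'll go in.

Emit:
apply_moves(targets=[{"slide":[0,1,3],"yaw":0,"fingers":0.308},{"slide":[-6,1,3],"yaw":0,"fingers":0.308},{"slide":[-12,1,3],"yaw":0,"fingers":0.308},{"slide":[-18,1,3],"yaw":0,"fingers":0.308},{"slide":[-24,1,3],"yaw":0,"fingers":0.308},{"slide":[-30,1,3],"yaw":0,"fingers":0.308},{"slide":[-36,1,3],"yaw":0,"fingers":0.308},{"slide":[-41,1,3],"yaw":0,"fingers":0.308},{"slide":[-46,1,3],"yaw":0,"fingers":0.308},{"slide":[-49,1,3],"yaw":0,"fingers":0.308}])

```text
time_s: 12.27
ee_pos: [0.4804, 0.144, 0.1383]
tool_rot: [-0.126, -3.139, 0.0]
force: [-0.0, -0.4, -0.3]
width: 0.312
gripper_force: 10.5
```

```bash
python3 - <<'E'
from rack import *
s=get_state();print(s["force"]);go();A=np.array([.5584,.1387]);print(np.linalg.norm(s["ee_pos"][:2]-A))
rack()
out=[]
for n in("scene","side"):
    c=cal(n);im,d=read_camera(n);x,y=proj(s["ee_pos"],c).astype(int)
    out.append(cv2.resize(im[y-32:y+32,x-40:x+40],(400,320),interpolation=cv2.INTER_CUBIC))
save('in',np.hstack(out))
E
```

```text
[-0.0246993  -0.40016948 -0.33859883]
pos [0.4804 0.144  0.1383] ydir 85.4 xdir 175.4 zaxis [-0. -0. -1.] w 0.311564746019511
0.07815327309122282
[(np.float64(55.2), np.int64(411), [13, 0, 78, 2, 0, 67, 4, 3, 30, 20, 0, 25, 45, 0, 28, 34, 0, 62]), (np.float64(54.5), np.int64(240), [1, 0, 38, 10, 0, 23, 3, 0, 5, 6, 0, 35, 21, 0, 49, 6, 0, 43])]
```

View pics/in.png

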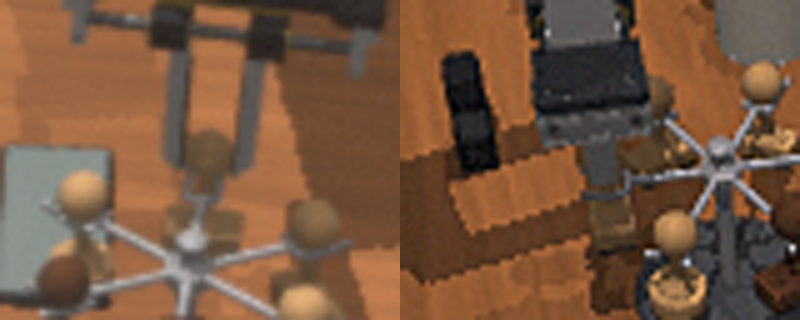

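The neck is between the tines (scene crop (197,190)), no contact force. Next I'll lower it.

Emit:
apply_moves(targets=[{"slide":[0,0,2],"yaw":0,"fingers":0.308},{"slide":[0,0,4],"yaw":0,"fingers":0.308},{"slide":[0,0,6],"yaw":0,"fingers":0.308},{"slide":[0,0,8],"yaw":0,"fingers":0.308},{"slide":[0,0,9],"yaw":0,"fingers":0.308},{"slide":[0,0,10],"yaw":0,"fingers":0.308},{"slide":[0,0,11],"yaw":0,"fingers":0.308},{"slide":[0,0,11],"yaw":0,"fingers":0.308},{"slide":[0,0,11],"yaw":0,"fingers":0.308},{"slide":[0,0,11],"yaw":0,"fingers":0.308}])

```text
time_s: 13.3
ee_pos: [0.48, 0.1443, 0.128]
tool_rot: [0.125, 3.138, 0.0]
force: [-1.3, -0.6, 3.6]
width: 0.306
gripper_force: 10.5
```

Contact: about 4 N upward. Now I'll open slowly.

Emit:
apply_moves(targets=[{"slide":[0,0,0],"yaw":0,"fingers":0.312},{"slide":[0,0,0],"yaw":0,"fingers":0.315},{"slide":[0,0,0],"yaw":0,"fingers":0.318},{"slide":[0,0,0],"yaw":0,"fingers":0.325},{"slide":[0,0,0],"yaw":0,"fingers":0.34},{"slide":[0,0,0],"yaw":0,"fingers":0.36},{"slide":[0,0,0],"yaw":0,"fingers":0.4},{"slide":[0,0,0],"yaw":0,"fingers":0.43},{"slide":[0,0,0],"yaw":0,"fingers":0.43},{"slide":[0,0,0],"yaw":0,"fingers":0.43}])

```text
time_s: 14.13
ee_pos: [0.4797, 0.1442, 0.1274]
tool_rot: [-0.125, -3.139, -0.0]
force: [0.1, 0.2, 0.3]
width: 0.428
gripper_force: 0.0
```

Emit:
apply_moves(targets=[{"slide":[0,0,0],"yaw":0,"fingers":0.43},{"slide":[0,0,-4],"yaw":0,"fingers":0.43},{"slide":[0,0,-10],"yaw":0,"fingers":0.43},{"slide":[0,0,-18],"yaw":0,"fingers":0.43},{"slide":[0,0,-28],"yaw":0,"fingers":0.43},{"slide":[0,0,-40],"yaw":0,"fingers":0.43},{"slide":[0,0,-60],"yaw":0,"fingers":0.43},{"slide":[20,0,-80],"yaw":0,"fingers":0.43},{"slide":[50,0,-90],"yaw":0,"fingers":0.43},{"slide":[80,0,-90],"yaw":0,"fingers":0.43}])

```text
time_s: 14.97
ee_pos: [0.4011, 0.1509, 0.2219]
tool_rot: [0.126, 3.132, 0.003]
force: [0.4, -0.1, -0.2]
width: 0.431
gripper_force: 0.0
```

```bash
python3 - <<'E'
from rack import *
go();rack()
A=np.array([.5584,.1387,.12]);out=[]
for n in("scene","side"):
    c=cal(n);im,d=read_camera(n);P=cloud(d,c);i=im.astype(int)
    m=(d>0)&(np.hypot(P[...,0]-.4816,P[...,1]-.1447)<.035)&(i[...,0]-i[...,2]>25)&(P[...,2]>.055)
    for lo,hi in((.055,.09),(.125,.16)):
        k=m&(P[...,2]>lo)&(P[...,2]<hi);print(n,k.sum(),P[k].mean(0),P[k][:,2].max())
    x,y=proj(A,c).astype(int)
    out.append(cv2.resize(im[y-40:y+40,x-50:x+50],(400,320),interpolation=cv2.INTER_CUBIC))
save('end',np.hstack(out))
E
```

```text
pos [0.4011 0.1509 0.2219] ydir 85.4 xdir 175.4 zaxis [ 0.007  0.002 -1.   ] w 0.43077777728377026
[(np.float64(55.3), np.int64(428), [13, 0, 77, 0, 0, 69, 3, 0, 43, 22, 0, 31, 39, 0, 30, 37, 0, 64]), (np.float64(55.8), np.int64(308), [1, 0, 41, 10, 0, 25, 25, 0, 21, 31, 0, 35, 19, 0, 49, 4, 0, 47])]
scene 67 [0.48462089 0.15206017 0.08407618] 0.08991921323443541
scene 84 [0.48920988 0.14343943 0.14134357] 0.15147350557072092
side 77 [0.47784278 0.13702201 0.08272093] 0.08984341194315171
side 61 [0.47916303 0.13668246 0.14276768] 0.15396918913081725
```

View pics/end.png

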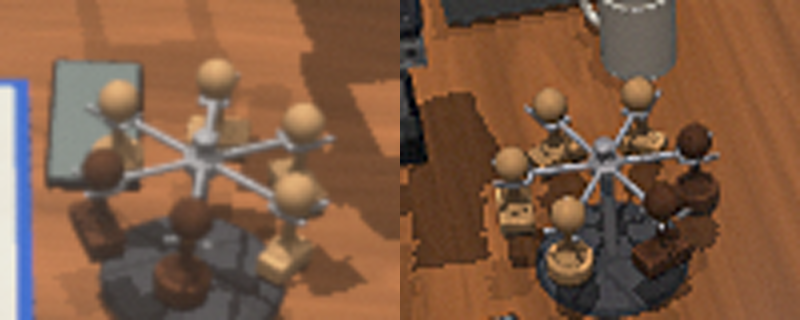

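The stamp hangs straight in the fork (scene crop (215,80), side crop (512,165)), all six knobs are about 136 mm up, and the fork is at about 175°. I'll let it settle, then hand in.

Emit:
apply_moves(targets=[{"slide":[0,0,0],"yaw":0,"fingers":0.43},{"slide":[0,0,0],"yaw":0,"fingers":0.43},{"slide":[0,0,0],"yaw":0,"fingers":0.43},{"slide":[0,0,0],"yaw":0,"fingers":0.43},{"slide":[0,0,0],"yaw":0,"fingers":0.43},{"slide":[0,0,0],"yaw":0,"fingers":0.43},{"slide":[0,0,0],"yaw":0,"fingers":0.43},{"slide":[0,0,0],"yaw":0,"fingers":0.43},{"slide":[0,0,0],"yaw":0,"fingers":0.43},{"slide":[0,0,0],"yaw":0,"fingers":0.43}])

```text
time_s: 16.0
ee_pos: [0.4, 0.1506, 0.2175]
tool_rot: [0.125, 3.139, 0.0]
force: [-0.7, -0.3, 1.4]
width: 0.426
gripper_force: 0.0
```

Emit:
apply_moves(targets=[{"slide":[0,0,0],"yaw":0,"fingers":0.43},{"slide":[0,0,0],"yaw":0,"fingers":0.43},{"slide":[0,0,0],"yaw":0,"fingers":0.43},{"slide":[0,0,0],"yaw":0,"fingers":0.43},{"slide":[0,0,0],"yaw":0,"fingers":0.43},{"slide":[0,0,0],"yaw":0,"fingers":0.43},{"slide":[0,0,0],"yaw":0,"fingers":0.43},{"slide":[0,0,0],"yaw":0,"fingers":0.43},{"slide":[0,0,0],"yaw":0,"fingers":0.43},{"slide":[0,0,0],"yaw":0,"fingers":0.43}])

```text
time_s: 16.83
ee_pos: [0.4, 0.1506, 0.2175]
tool_rot: [0.125, 3.139, 0.0]
force: [0.3, 0.1, -0.2]
width: 0.431
gripper_force: 0.0
```

```bash
python3 -c "
from rack import *
rack();print(hand_in())"
```

```text
[(np.float64(55.3), np.int64(422), [13, 0, 81, 1, 0, 66, 3, 0, 40, 23, 0, 26, 41, 0, 26, 40, 0, 62]), (np.float64(55.8), np.int64(309), [1, 0, 42, 8, 0, 29, 23, 0, 22, 31, 0, 37, 19, 0, 51, 2, 0, 44])]
the job is handed in; nothing more can be done
None
```

I turned the rack until its empty fork faced the robot (about 5° off square), hung the stamp in it by its knob with the other five still hanging, and handed the job in at about 17 s; no verdict came back.

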